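# Zero the dial scale on the reference weight

## Task

The students will compare their castings with the black cast-iron weight: set it down gently, upright and near the middle of the scale's round steel pan, and let go. Once the yellow pointer has settled, turn the black knob of the white dial until the red zero line stands opposite the tip of the pointer, then let go. Leave everything else lying where it is.

Things in the scene. Friction and masses are not known exactly. Their poses are not given: they have to be found in the camera images.
- scale: Blue spring scale, fixed: housing 150 x 310 mm, top 50 mm above the table; origin at the centre of its underside on the table. Pan centre at y = -82 mm and dial axis at y = +80 mm of its frame (both x = 0).
- pan_top (a point): Centre of the flat top face of the round steel pan, 120 mm diameter, 77 mm above the table when empty. The pan sinks on a spring (0.8 N per mm, at most 12 mm); the z axis is up.
- pointer (a joint): Angle (rad) of the yellow pointer about the dial's upright axis: 0 with the pan empty (pointing along the scale's +y), growing clockwise seen from above, 0.15 rad per mm that the pan sinks. It is geared to the pan: it cannot be set by hand.
- dial (a joint): Angle (rad) of the white dial with its knob about the same axis: at 0 the red zero line points along the scale's +y, growing clockwise seen from above; range -3 to 3. It stays where it is left. The line is in line with the pointer when both angles are equal.
- dial_knob (a point): On the dial's axis at the height to grip: the round fluted black knob, 44 mm diameter, standing from the dial plate (62.5 mm above the table, 107 mm diameter) up to 92.5 mm above the table; this point is 87.5 mm above the table.
- zero_mark (a point): Outer end of the red zero line at the rim of the white dial, 55 mm from the dial's axis.
- pointer_tip (a point): Inner tip of the yellow pointer just outside the dial's rim, 55 mm from the dial's axis; the pointer reaches out to 73 mm, its top 60.5 mm above the table.
- weight: Black cast-iron weight, 0.3 to 0.7 kg: round base 60 mm diameter and 25 mm high, with an upright post 24 mm diameter from 25 to 60 mm height for gripping; origin at the centre of its underside, z up.
- brass_weight: Bystander: smaller brass weight, 38 mm diameter, 40 mm high; origin at the centre of its underside.
- slide_rule: Bystander: mahogany slide rule 300 x 42 x 11 mm, length along its x; origin at the centre of its underside.
- cursor: Bystander: clear acrylic cursor plate 52 x 48 x 7 mm with aluminium edges; origin at the centre of its underside.
- set_square: Bystander: flat brass set square 150 x 150 x 4 mm; origin near its middle, underside.
There are look-alikes about, which are no part of the job. What is shaped like the weight but green or purple is not meant.

How it is judged:
On the way, in this order (a step that is already met when the one before it is completed fails the run):
1. the black weight stands on the pan, released and at rest (horizontal distance between weight and pan_top below 0.03 m and z of weight in the frame of pan_top between -0.004 and 0.004 m and angle between weight's own z axis and vertical below 0.1 rad and linear speed of weight below 0.02 m/s and contact force between the fingers and weight below 0.1 N), for 0.3 s.
2. then the dial is turned until its zero line is opposite the pointer (horizontal distance between zero_mark and pointer_tip below 0.004 m and velocity of joint dial between -0.05 and 0.05 rad/s), for 0.2 s.
At the end, for the whole second after the job is handed in: The black weight stands upright (within 0.1 rad) and at rest on the pan, its centre within 30 mm of the pan's centre, released; the dial is at rest with the outer end of its zero line within 4 mm of the pointer's tip (all of step 1 and all of step 2); the robot touches nothing.
It fails at once if the weight and the pan press on each other with more than 20 N (dropped or rammed down) (contact force between weight and pan above 20 N).
It fails at once if the brass weight is shifted more than 20 mm (distance of brass_weight from where it was at the start of the episode above 0.02 m).
It fails at once if the slide rule is shifted more than 20 mm (distance of slide_rule from where it was at the start of the episode above 0.02 m).
It fails at once if the acrylic cursor is shifted more than 20 mm (distance of cursor from where it was at the start of the episode above 0.02 m).
It fails at once if the set square is shifted more than 20 mm (distance of set_square from where it was at the start of the episode above 0.02 m).
It also fails if it takes over 64 s, if anything falls off the work surface, if the arm or the gripper's body presses on something with over 40 N, if the wrist force passes 120 N, or if a joint passes its speed limit or range.

## Robot

A 6-joint arm with a two-finger parallel gripper is mounted at the origin on the work surface. World frame = base frame: x ahead of the robot, y to its left, z up, the work surface at z = 0. Lengths are in m, angles in rad, forces in N, time in s.
With the tool pointing down it reaches from about 0.225 to 0.875 m from the base axis. Payload 3.4 kg.
Tool frame: the origin (TCP) lies at the very end of the fingers, on their centre line; the grasp point (between the pads) lies 19 mm behind it (manip.tcp_to_grasp is the distance from the TCP to the grasp point, in m); z points along the fingers, y is the line along which they close (so a half turn about z gives the same grasp; the last joint's range is limited). The gripper opens to 85 mm and grips with 20 to 120 N. Pads are 22 mm wide; open, the fingers measure 114 mm over their backs; the gripper's body (76 mm by 85 mm) begins 54 mm behind the grasp point. The pads swing forward as they close: fully open they stand 13 mm farther back than shut.
Start: joints at [1.213, 0.276, 1.505, -0, 1.361, -0.121], TCP at [0.135, 0.559, 0.231] pointing down, gripper open.
Joint ranges: [-2.89, 2.89], [-0.75, 2.08], [0.22, 2.7], [-1.18, 4.32], [0.11, 2.71], [-2.7, 2.7]. Speed limits (rad/s): [2.57, 2.57, 3.14, 3.14, 3.14, 3.14].

## Interface

Orientations are given as a unit quaternion [w, x, y, z].
In Python, from rig import status, get_image, job, manip gives the robot as it stands.
- The arm moves only by the tool apply_moves, never from a script. Its arguments are lists of equal length, an entry for each row: "xyz": the shift along the tool's x, y, z each as a share of 0.3 m, from -1 to 1, a list of three; "rot": the turn, a rotation vector about the tool's x, y, z each as a share of 60 degrees, from -1 to 1, a list of three; "hand": the opening, from -1 (shut) to 1 (fully open). A call has 1 to 8 rows; each row shifts and turns the commanded pose from where the row before left it, along the tool's axes as they then stand; what a row does not reach is not made up. A row lasts 1/8 s, in which the tool goes at most 62.5 mm and 10.7 degrees, less where a joint would pass 70% of its speed; a pose out of reach is approached as far as the arm can. A call with a number of a shift or a turn outside -1 to 1 is refused whole. A call with a gripper value outside its range is refused whole. The fingers move at their own pace and stop on an object; "force" is the grip in N (left out, the last holds). Time passes only in rows, so rows that do not move let the fingers close. It gives the time, the measured TCP pose, the force, the opening and the grip force at its end, in the units of the state.
- status.get_state(): the state, without advancing time (a new reading comes with each control period).
- get_image(name): name is "scene" or "top"; returns a dict with "pixels" (480x640x3 uint8, red, green, blue), "fovy" (degrees; the focal length in pixels is half the picture's height over the tangent of half this angle, whatever the lens; pixels are square), "cx", "cy" (the principal point, pixels), "origin" and "orientation" of the camera in the world. Camera axes: x right, y down, z forward; pixel columns grow to the right and rows downward; lengths in m; the calibration is good to about 2 mm. A picture is of the moment at which its call begins. There is no depth.
- job.sign_off(): hands the job in; it is judged then, once.
The state is a dict: "clock": time; "qpos": joint angles; "qd": joint speeds; "effort": joint torques, N m; "position": TCP position; "ee_rot": TCP orientation; "contact_force": force on the tool from outside, world axes, zero at the start; "moment": the same for the moment, N m; "width": finger opening in m; "gripper_force": force on a finger pad.
Only numpy, scipy, OpenCV 4.12 (cv2) and the standard library are available. Lean on these libraries where they do the work, as an engineer would, in place of code of your own. Each camera call takes 0.05 s, during which the arm holds its last target. There are 200 camera calls.

## Working session

There is one attempt and no reset: what is moved stays moved. The work goes in short steps, Python scripts to look and compute and a tool call to move; the robot and the scene stay as the last step left them, time stands still between calls to the robot, and variables do not carry over. Pictures are saved under pics/ and viewed, at most 10 in all, crops included, and the job is handed in when it is done.

Besides the shell and the picture viewer there is one more tool, called as a command line: name --argument value ..., lists and objects as JSON in quotes. apply_moves: Moves the arm, as the interface text tells. Its arguments: {"type":"object","properties":{"xyz":{"type":"array","items":{"type":"array","items":{"type":"number","minimum":-1,"maximum":1}}},"rot":{"type":"array","items":{"type":"array","items":{"type":"number","minimum":-1,"maximum":1}}},"hand":{"type":"array","items":{"type":"number"}},"force":{"type":"number"}},"required":["xyz","rot","hand"]}

```bash
mkdir -p pics
cat > h.py <<'E'
import numpy as np, cv2, json
from rig import status,get_image,job,manip
def snap(name,out):
    d=get_image(name); cv2.imwrite('pics/'+out+'.png',np.array(d['pixels'])[:,:,::-1])
    c={k:(np.array(d[k]).tolist()) for k in d if k!='pixels'}; json.dump(c,open('pics/'+out+'.json','w')); return c
def R(q):
    from scipy.spatial.transform import Rotation as Ro
    return Ro.from_quat([q[1],q[2],q[3],q[0]]).as_matrix()
def ray(out,u,v):
    c=json.load(open('pics/'+out+'.json')); f=240/np.tan(np.radians(c['fovy'])/2)
    d=R(c['orientation'])@np.array([(u-c['cx'])/f,(v-c['cy'])/f,1]); return np.array(c['origin']),d/np.linalg.norm(d)
def atz(out,u,v,z):
    o,d=ray(out,u,v); return o+d*(z-o[2])/d[2]
def tri(*obs):
    A=0;b=0
    for o_ in obs:
        o,d=ray(*o_);P=np.eye(3)-np.outer(d,d);A=A+P;b=b+P@o
    return np.linalg.solve(A,b)
def proj(out,p):
    c=json.load(open('pics/'+out+'.json')); f=240/np.tan(np.radians(c['fovy'])/2)
    x=R(c['orientation']).T@(np.array(p)-c['origin']); return x[0]/x[2]*f+c['cx'],x[1]/x[2]*f+c['cy']
E
python3 -c "
from h import *
print(snap('scene','s0'));print(snap('top','t0'));print(status.get_state(),manip.tcp_to_grasp)"
```

```text
{'fovy': 54.21647728845089, 'cx': 323.51300159920885, 'cy': 250.35875760499312, 'origin': [0.8205352752719987, -0.40991333970913, 0.8579851549277473], 'orientation': [-0.27321716581017574, 0.9259407719062045, 0.2483870931001603, -0.07930901089819131]}
{'fovy': 51.905262128472806, 'cx': 317.57606055059154, 'cy': 243.83761785881472, 'origin': [0.47976039450794594, 0.028661476769192448, 1.144167358391897], 'orientation': [0.02162353267116125, -0.6979239142693137, 0.7150690234799034, -0.033330532328725467]}
{'clock': 0.1, 'qpos': array([ 1.21299888e+00,  2.76545781e-01,  1.50604115e+00,  4.08624494e-05,
        1.36069975e+00, -1.20990204e-01]), 'qd': array([ 0.00089018, -0.00237377, -0.00211411, -0.00010417, -0.00130236,
        0.00142791]), 'effort': array([ 2.08983110e-03, -4.17703307e+01, -2.46403348e+01,  1.25892188e-04,
        5.82224675e-03, -8.10280056e-06]), 'position': array([0.13470961, 0.55849904, 0.23050442]), 'ee_rot': array([-2.20246810e-04,  1.18131361e-01,  9.92997615e-01, -8.18119656e-04]), 'contact_force': array([0.18450924, 0.97900448, 0.05543714]), 'moment': array([-0.02778593,  0.01049691,  0.00428448]), 'gripper_force': 0.0, 'width': 0.08582574383642785} 0.0187
```

View pics/s0.png

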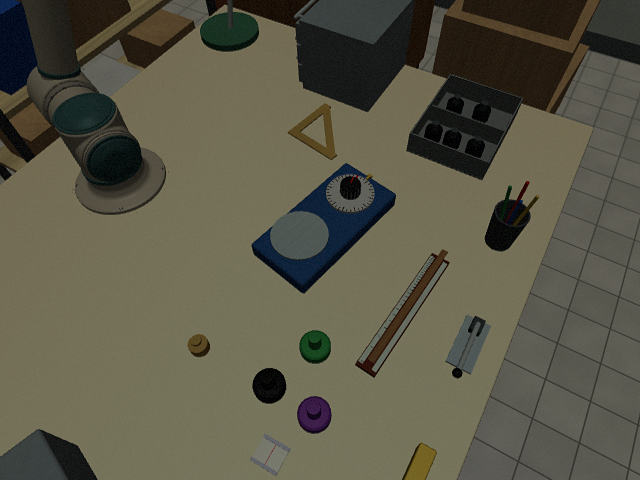

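View pics/t0.png

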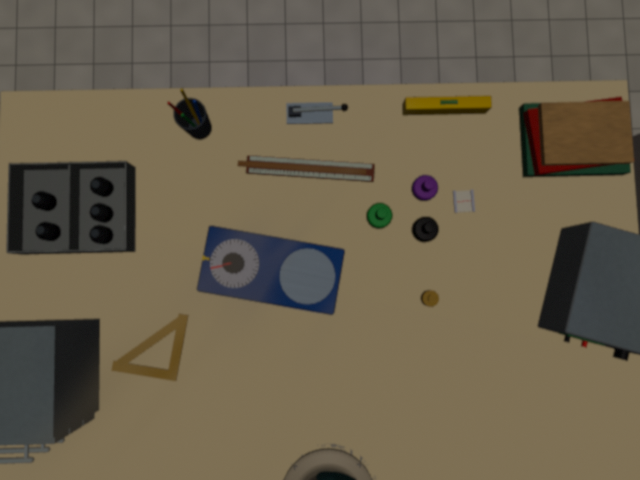

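Scene picture: black weight at (269,385), green at (315,346), purple at (314,414), scale pan at (299,235), dial at (350,192). Top picture: black weight at (426,229), pan (307,276), dial (234,263). The small black things in the tray, scene (433,130) and (475,147), could also be mistaken for it.

```bash
python3 -c "
from h import *
for n in ('s0','t0'):
  for p in ([0,0,0],[.135,.559,.231],[0.4,-0.2,0]): print(n,p,proj(n,p))
g=lambda n,x,y,w,h:cv2.convertScaleAbs(cv2.resize(cv2.imread('pics/%s.png'%n)[y:y+h,x:x+w],(400,300),interpolation=3),alpha=1.8)
a=np.vstack([np.hstack([g('s0',215,320,140,105),g('s0',310,150,100,75)]),np.hstack([g('t0',360,150,140,105),g('t0',190,215,160,120)])])
cv2.imwrite('pics/c1.png',a)
print('black base(z0)',tri(('s0',269,390),('t0',426,229)), 'pan',tri(('s0',299.5,235),('t0',307,276)),'knob',tri(('s0',350,184),('t0',233.5,263)))
"
```

```text
s0 [0, 0, 0] (np.float64(121.12330700508309), np.float64(179.72217790273106))
s0 [0.135, 0.559, 0.231] (np.float64(284.4220451688295), np.float64(-9.175864044607977))
s0 [0.4, -0.2, 0] (np.float64(199.2060272453832), np.float64(320.50644969847616))
t0 [0, 0, 0] (np.float64(327.7302275236984), np.float64(496.9213832040511))
t0 [0.135, 0.559, 0.231] (np.float64(15.397947502759735), np.float64(484.78497581107877))
t0 [0.4, -0.2, 0] (np.float64(409.7098056043053), np.float64(314.5208062667333))
black base(z0) [ 5.97820852e-01 -2.45814467e-01 -9.03671932e-05] pan [0.49400927 0.03482266 0.07284833] knob [0.52555964 0.19058342 0.09243794]
```

View pics/c1.png

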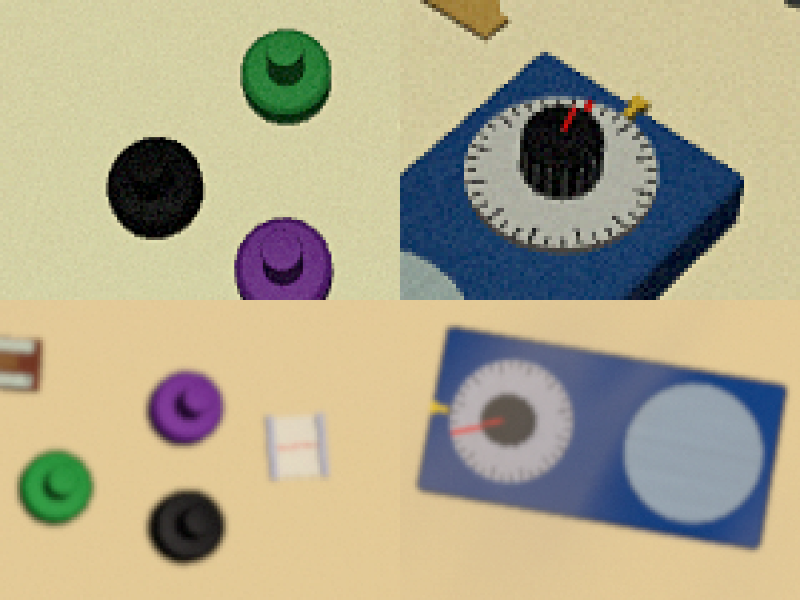

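```bash
python3 -c "
from h import *
np.set_printoptions(precision=4,suppress=True)
print('black',tri(('s0',269.25,385.6),('t0',425.4,229.1)),'topdisc',atz('t0',425.4,229.1,.015),atz('s0',269.25,385.6,.02), 'post',atz('t0',428.9,226.6,.06))
print('pan',tri(('s0',299.5,235),('t0',307.6,276)),atz('t0',307.6,276,.077),atz('s0',299.5,235,.077))
print('dial',tri(('s0',350.4,192.9),('t0',234.4,263.2)),atz('t0',234.4,263.2,.0625),atz('s0',350.4,192.9,.0625))
print('knob top',atz('t0',190+108/2.5,215+120/2.5,.0925),atz('s0',310+161/4,150+135/4,.0925))
print('green',tri(('s0',315,347),('t0',380,215)),'purple',tri(('s0',314,414),('t0',425,187.5)))
"
```

```text
black [ 0.5966 -0.2414  0.0118] topdisc [ 0.5957 -0.2411  0.015 ] [ 0.5993 -0.2426  0.02  ] post [ 0.5965 -0.2384  0.06  ]
pan [0.4943 0.0338 0.0743] [0.4935 0.0332 0.077 ] [0.4961 0.0328 0.077 ]
dial [0.5264 0.1935 0.0605] [0.5256 0.1927 0.0625] [0.5278 0.1925 0.0625]
knob top [0.5248 0.1907 0.0925] [0.5264 0.192  0.0925]
green [ 0.6315 -0.137   0.0138] purple [ 0.6933 -0.2441  0.0146]
```

```bash
python3 -c "
from h import *
np.set_printoptions(precision=4,suppress=True)
print('top',tri(('s0',372,43),('t0',55,325)),'bot',tri(('s0',370,105),('t0',100,320)),atz('t0',100,320,0),atz('t0',97,400,0), atz('t0',55,437,.25))
"
```

```text
top [0.4111 0.5049 0.2077] bot [0.4134 0.5004 0.0317] [0.406  0.5099 0.    ] [0.2272 0.5149 0.    ] [0.221  0.4811 0.25  ]
```

apply_moves --xyz '[[0,0,-0.2],[-0.14,-0.145,0],[-0.14,-0.145,0],[-0.14,-0.145,0],[-0.14,-0.145,0],[-0.14,-0.145,0],[-0.14,-0.145,0],[-0.14,-0.145,0]]' --rot '[[0,0,0],[0,0,0],[0,0,0],[0,0,0],[0,0,0],[0,0,0],[0,0,0],[0,0,0]]' --hand '[1,1,1,1,1,1,1,1]' --force 30

```text
clock: 1.1
position: [0.3497, 0.1922, 0.2912]
ee_rot: [0.0, 0.118, 0.993, 0.0]
contact_force: [0.4, -0.1, -0.1]
width: 0.0853
gripper_force: 0.0
```

apply_moves --xyz '[[-0.14,-0.145,0],[-0.14,-0.145,0],[-0.14,-0.145,0],[-0.14,-0.145,0],[-0.14,-0.145,0],[-0.14,-0.145,0],[-0.1,-0.1,0],[0,0,0]]' --rot '[[0,0,0],[0,0,0],[0,0,0],[0,0,0],[0,0,0],[0,0,0],[0,0,0],[0,0,0]]' --hand '[0.2,0.2,0.2,0.2,0.2,0.2,0.2,0.2]'

```text
clock: 2.1
position: [0.5561, -0.1579, 0.2897]
ee_rot: [-0.001, 0.12, 0.993, -0.0]
contact_force: [-0.7, -0.3, -0.5]
width: 0.0515
gripper_force: 0.0
```

apply_moves --xyz '[[-0.1,-0.12,0],[-0.1,-0.117,0],[0,0,0.2],[0,0,0.2],[0,0,0.2],[0,0,0]]' --rot '[[0,0,0],[0,0,0],[0,0,0],[0,0,0],[0,0,0],[0,0,0]]' --hand '[0.2,0.2,0.2,0.2,0.2,0.2]'

```text
clock: 2.85
position: [0.5925, -0.235, 0.1064]
ee_rot: [-0.006, 0.118, 0.993, 0.003]
contact_force: [-0.4, -0.3, -0.0]
width: 0.0511
gripper_force: 0.0
```

```bash
python3 -c "
from h import *
snap('scene','s1');snap('top','t1');p=status.get_state()['position'];print(p,proj('s1',p),proj('t1',p))
g=lambda n,x,y,w,h:cv2.convertScaleAbs(cv2.resize(cv2.imread('pics/%s.png'%n)[y:y+h,x:x+w],(400,300),interpolation=3),alpha=1.8)
cv2.imwrite('pics/c2.png',np.hstack([g('s1',190,280,160,120),g('t1',350,150,160,120)]))"
```

```text
[ 0.59745347 -0.23780913  0.11266467] (np.float64(263.79874327721893), np.float64(365.33840801078566)) (np.float64(434.62173573244854), np.float64(223.35457776059368))
```

View pics/c2.png

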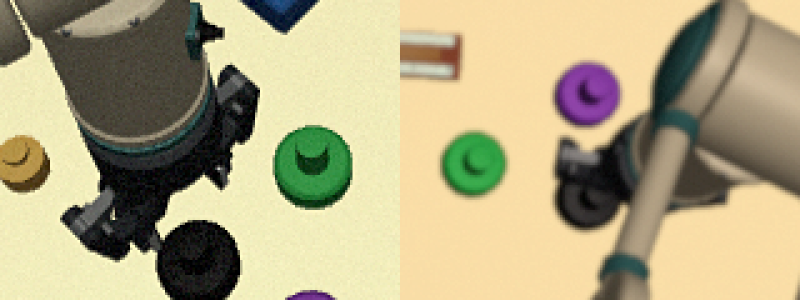

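The fingers straddle the black weight, which sits at (198,262) in the left crop. The green and purple weights are clear.

apply_moves --xyz '[[0,-0.009,0.1],[0,0,0.1],[0,0,0.07],[0,0,0],[0,0,0],[0,0,0]]' --rot '[[0,0,0],[0,0,0],[0,0,0],[0,0,0],[0,0,0],[0,0,0]]' --hand '[0.2,0.2,0.2,0.2,0.2,0.2]'

```text
clock: 3.7
position: [0.5976, -0.2414, 0.0325]
ee_rot: [0.002, 0.118, 0.993, -0.001]
contact_force: [0.4, 0.4, 0.3]
width: 0.051
gripper_force: 0.0
```

apply_moves --xyz '[[0,0,0],[0,0,0],[0,0,0],[0,0,0],[0,0,0],[0,0,0],[0,0,0]]' --rot '[[0,0,0],[0,0,0],[0,0,0],[0,0,0],[0,0,0],[0,0,0],[0,0,0]]' --hand '[-1,-1,-1,-1,-1,-1,-1]' --force 50

```text
clock: 4.58
position: [0.5965, -0.2409, 0.0312]
ee_rot: [0.001, 0.118, 0.993, -0.0]
contact_force: [-1.4, 0.7, 5.9]
width: 0.0224
gripper_force: 49.3
```

apply_moves --xyz '[[0,0,-0.05],[0,0,-0.1],[0,0,-0.15],[0,0,-0.15],[0,0,-0.1],[0,0,0],[0,0,0]]' --rot '[[0,0,0],[0,0,0],[0,0,0],[0,0,0],[0,0,0],[0,0,0],[0,0,0]]' --hand '[-1,-1,-1,-1,-1,-1,-1]'

```text
clock: 5.45
position: [0.5948, -0.2402, 0.1932]
ee_rot: [-0.002, 0.118, 0.993, 0.001]
contact_force: [0.1, -0.4, -6.5]
width: 0.0227
gripper_force: 49.7
```

apply_moves --xyz '[[0.04,0.06,0],[0.08,0.12,0],[0.1,0.15,0],[0.1,0.15,0],[0.1,0.15,0],[0.08,0.12,0],[0.038,0.058,0],[0,0,0]]' --rot '[[0,0,0],[0,0,0],[0,0,0],[0,0,0],[0,0,0],[0,0,0],[0,0,0],[0,0,0]]' --hand '[-1,-1,-1,-1,-1,-1,-1,-1]'

```text
clock: 6.45
position: [0.4934, 0.0349, 0.194]
ee_rot: [-0.002, 0.117, 0.993, 0.0]
contact_force: [-0.0, -0.2, -5.0]
width: 0.0224
gripper_force: 50.0
```

```bash
python3 -c "
from h import *
snap('scene','s2');snap('top','t2');s=status.get_state();print(s['position'],s['contact_force'],s['width'])
g=lambda n,x,y,w,h:cv2.convertScaleAbs(cv2.resize(cv2.imread('pics/%s.png'%n)[y:y+h,x:x+w],(400,300),interpolation=3),alpha=1.8)
cv2.imwrite('pics/c3.png',np.hstack([g('s2',220,140,200,150),g('t2',190,180,200,150)]))"
```

```text
[0.49528811 0.03288456 0.19451707] [-0.45764757  0.1076522  -5.64057166] 0.023007776829131753
```

View pics/c3.png

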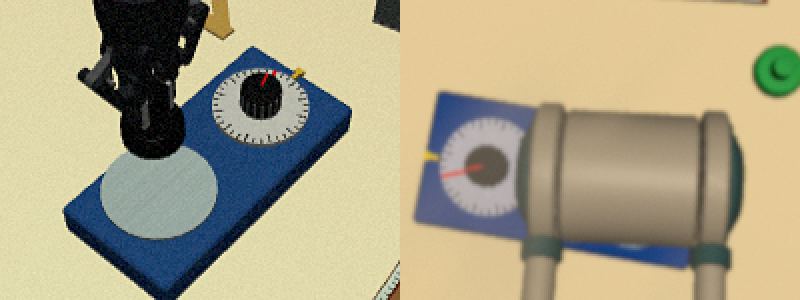

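The weight hangs upright over the pan.

apply_moves --xyz '[[0,0,0.05],[0,0,0.1],[0,0,0.07],[0,0,0.03],[0,0,0.01],[0,0,0.005],[0,0,0],[0,0,0]]' --rot '[[0,0,0],[0,0,0],[0,0,0],[0,0,0],[0,0,0],[0,0,0],[0,0,0],[0,0,0]]' --hand '[-1,-1,-1,-1,-1,-1,-1,-1]'

```text
clock: 7.55
position: [0.4965, 0.0327, 0.1164]
ee_rot: [0.001, 0.118, 0.993, 0.0]
contact_force: [-0.3, -0.2, -5.2]
width: 0.0224
gripper_force: 50.0
```

apply_moves --xyz '[[0,0,0.008],[0,0,0.008],[0,0,0.005],[0,0,0],[0,0,0],[0,0,0],[0,0,0]]' --rot '[[0,0,0],[0,0,0],[0,0,0],[0,0,0],[0,0,0],[0,0,0],[0,0,0]]' --hand '[-1,-1,-1,-1,-1,-1,-1]'

```text
clock: 8.43
position: [0.4962, 0.0327, 0.1095]
ee_rot: [0.0, 0.118, 0.993, 0.0]
contact_force: [0.2, 0.2, -5.0]
width: 0.0224
gripper_force: 50.0
```

apply_moves --xyz '[[0,0,0.007],[0,0,0.007],[0,0,0.007],[0,0,0],[0,0,0],[0,0,0]]' --rot '[[0,0,0],[0,0,0],[0,0,0],[0,0,0],[0,0,0],[0,0,0]]' --hand '[-1,-1,-1,-1,-1,-1]'

```text
clock: 9.18
position: [0.4964, 0.0327, 0.1034]
ee_rot: [0.0, 0.118, 0.993, 0.0]
contact_force: [0.6, -0.3, -1.2]
width: 0.023
gripper_force: 50.4
```

apply_moves --xyz '[[0,0,0.003],[0,0,0.002],[0,0,0],[0,0,0],[0,0,0],[0,0,0]]' --rot '[[0,0,0],[0,0,0],[0,0,0],[0,0,0],[0,0,0],[0,0,0]]' --hand '[-1,-1,-1,-1,-1,-1]'

```text
clock: 9.93
position: [0.4963, 0.0326, 0.1018]
ee_rot: [0.0, 0.118, 0.993, 0.0]
contact_force: [1.3, 0.7, -0.7]
width: 0.0223
gripper_force: 50.5
```

apply_moves --xyz '[[0,0,0],[0,0,0],[0,0,0],[0,0,0],[0,0,0],[0,0,0]]' --rot '[[0,0,0],[0,0,0],[0,0,0],[0,0,0],[0,0,0],[0,0,0]]' --hand '[0.2,0.2,0.2,0.2,0.2,0.2]'

```text
clock: 10.68
position: [0.4961, 0.0327, 0.1017]
ee_rot: [-0.0, 0.118, 0.993, 0.0]
contact_force: [0.7, -0.4, -0.4]
width: 0.0514
gripper_force: 0.0
```

apply_moves --xyz '[[0,0,-0.03],[0,0,-0.08],[0,0,-0.15],[0,0,-0.15],[0,0,-0.1],[0,0,0],[0,0,0]]' --rot '[[0,0,0],[0,0,0],[0,0,0],[0,0,0],[0,0,0],[0,0,0],[0,0,0]]' --hand '[0.2,0.2,0.2,0.2,0.2,0.2,0.2]'

```text
clock: 11.55
position: [0.4955, 0.0327, 0.2541]
ee_rot: [-0.001, 0.118, 0.993, 0.0]
contact_force: [-0.2, 0.6, -0.7]
width: 0.0514
gripper_force: 0.0
```

```bash
python3 -c "
from h import *
snap('scene','s3');snap('top','t3');s=status.get_state();print(s['position'],s['contact_force'],s['width'],s['qpos'])
g=lambda n,x,y,w,h,W=400,H=300:cv2.convertScaleAbs(cv2.resize(cv2.imread('pics/%s.png'%n)[y:y+h,x:x+w],(W,H),interpolation=3),alpha=1.8)
cv2.imwrite('pics/c4.png',np.vstack([np.hstack([g('s3',220,140,200,150),g('t3',190,180,200,150)]),np.hstack([g('s3',310,155,100,75),g('t3',190,225,100,75)])]))"
```

```text
[0.49517695 0.03270444 0.25333008] [-0.08561243  0.65415431 -0.9635817 ] 0.05138503770823476 [-7.44182102e-02  1.45679358e-01  1.62298567e+00  8.41860241e-05
  1.37579531e+00 -1.40838867e+00]
```

View pics/c4.png

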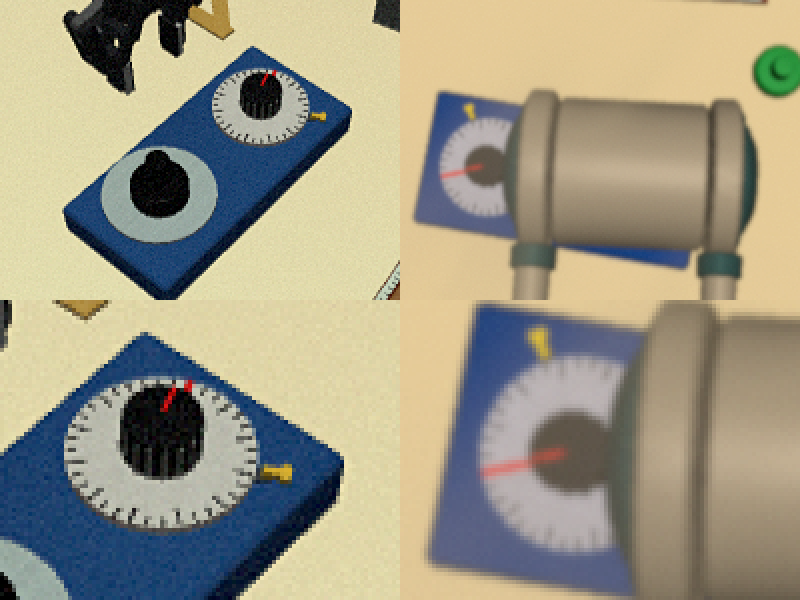

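```bash
cat >> h.py <<'E'
def ang(n,pts):
    # clockwise angle from scale +y, radius
    C=np.array([.5258,.1927]) if n[0]=='t' else np.array([.5276,.1925])
    d=np.array([.0322,.1595]);th0=np.arctan2(d[1],d[0])
    for l,u,v in pts:
        p=atz(n,u,v,.061)[:2]-C; a=th0-np.arctan2(p[1],p[0]); print(n,l,np.round((a+np.pi)%(2*np.pi)-np.pi,3),np.round(np.hypot(*p)*1e3,1))
E
python3 -c "
from h import *
ang('t3',[('zero',211,268.5),('tip',226.2,240),('out',224.5,232)])
ang('s3',[('zero',357.5,176),('tip',375.5,198),('out',382.75,197.75)])"
```

```text
t3 zero -0.4 52.5
t3 tip 1.041 54.3
t3 out 1.074 72.3
s3 zero -0.388 53.6
s3 tip 1.091 56.3
s3 out 1.03 71.6
```

The black weight stands upright on the pan at scene (299,234). The pointer has settled at about 1.06 rad and the zero line is at -0.39 rad, so the dial needs about 83° clockwise.

apply_moves --xyz '[[0.005,0.1,0],[0.01,0.17,0],[0.005,0.17,0],[0.005,0.102,0],[0,0,0.15],[0,0,0.15],[0,0,0],[0,0,0]]' --rot '[[0,0,0],[0,0,0],[0,0,0],[0,0,0],[0,0,0],[0,0,0],[0,0,0],[0,0,0]]' --hand '[0.7,0.7,0.7,0.7,0.7,0.7,0.7,0.7]'

```text
clock: 12.65
position: [0.5277, 0.1926, 0.1655]
ee_rot: [0.0, 0.118, 0.993, 0.0]
contact_force: [0.7, -0.0, -0.4]
width: 0.0724
gripper_force: 0.0
```

apply_moves --xyz '[[0.004,0,0.1],[0,0,0.12],[0,0,0.07],[0,0,0.03],[0,0,0],[0,0,0]]' --rot '[[0,0,0],[0,0,0],[0,0,0],[0,0,0],[0,0,0],[0,0,0]]' --hand '[0.7,0.7,0.7,0.7,0.7,0.7]'

```text
clock: 13.4
position: [0.5271, 0.193, 0.0702]
ee_rot: [0.001, 0.118, 0.993, 0.001]
contact_force: [-0.5, 0.2, -0.2]
width: 0.0727
gripper_force: 0.0
```

apply_moves --xyz '[[0,0,0],[0,0,0],[0,0,0],[0,0,0],[0,0,0],[0,0,0]]' --rot '[[0,0,0],[0,0,0],[0,0,0],[0,0,0],[0,0,0],[0,0,0]]' --hand '[-1,-1,-1,-1,-1,-1]' --force 30

```text
clock: 14.15
position: [0.5263, 0.1927, 0.0697]
ee_rot: [0.001, 0.118, 0.993, 0.0]
contact_force: [-0.1, -0.9, 5.4]
width: 0.0429
gripper_force: 30.1
```

apply_moves --xyz '[[0,0,0],[0,0,0],[0,0,0],[0,0,0],[0,0,0],[0,0,0],[0,0,0],[0,0,0]]' --rot '[[0,0,0.04],[0,0,0.09],[0,0,0.09],[0,0,0.09],[0,0,0.09],[0,0,0.09],[0,0,0.09],[0,0,0.09]]' --hand '[-1,-1,-1,-1,-1,-1,-1,-1]'

```text
clock: 15.15
position: [0.526, 0.1924, 0.0697]
ee_rot: [0.001, 0.453, 0.891, -0.0]
contact_force: [-0.9, -1.9, 6.3]
width: 0.0428
gripper_force: 30.2
```

apply_moves --xyz '[[0,0,0],[0,0,0],[0,0,0],[0,0,0],[0,0,0],[0,0,0],[0,0,0],[0,0,0]]' --rot '[[0,0,0.09],[0,0,0.09],[0,0,0.09],[0,0,0.09],[0,0,0.09],[0,0,0.09],[0,0,0.09],[0,0,0.04]]' --hand '[-1,-1,-1,-1,-1,-1,-1,-1]'

```text
clock: 16.15
position: [0.5257, 0.1923, 0.0697]
ee_rot: [0.0, 0.732, 0.682, -0.0]
contact_force: [-1.8, -1.9, 7.7]
width: 0.0432
gripper_force: 30.3
```

apply_moves --xyz '[[0,0,0],[0,0,0],[0,0,0]]' --rot '[[0,0,0.03],[0,0,0],[0,0,0]]' --hand '[-1,-1,-1]'

```text
clock: 16.52
position: [0.5256, 0.1923, 0.0697]
ee_rot: [0.0, 0.742, 0.671, -0.0]
contact_force: [-1.2, -2.4, 7.0]
width: 0.043
gripper_force: 30.4
```

```bash
python3 -c "
from h import *
snap('scene','s4');snap('top','t4');s=status.get_state();print(s['position'],s['contact_force'],s['moment'],s['width'],s['qpos'])
g=lambda n,x,y,w,h,W=400,H=300:cv2.convertScaleAbs(cv2.resize(cv2.imread('pics/%s.png'%n)[y:y+h,x:x+w],(W,H),interpolation=3),alpha=1.8)
cv2.imwrite('pics/c5.png',np.hstack([g('s4',310,155,100,75),g('t4',190,225,100,75)]))"
```

```text
[0.52563153 0.19228437 0.06968712] [-2.61616135 -2.57048218  7.18017952] [-0.35123695  0.34492993 -0.02678358] 0.04326902959952794 [ 2.26860891e-01  3.90288193e-01  1.77204808e+00 -8.84103384e-04
  9.79330503e-01  3.27854026e-01]
```

View pics/c5.png

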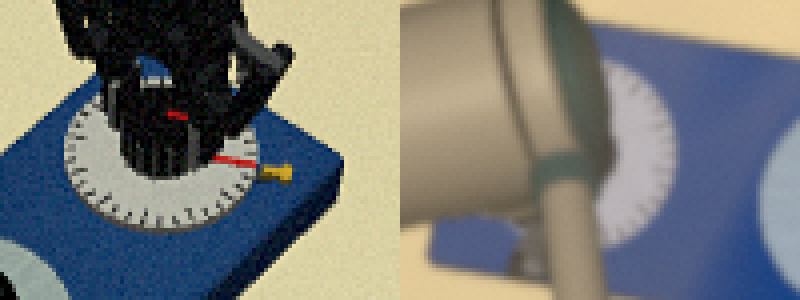

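```bash
python3 -c "
from h import *
ang('s4',[('zero',310+256/4,155+165/4),('zin',310+215/4,155+158/4),('tip',310+262/4,155+172/4),('out',310+292/4,155+174/4)])"
```

```text
s4 zero 1.013 52.3
s4 zin 0.968 29.6
s4 tip 1.091 56.3
s4 out 1.057 72.4
```

apply_moves --xyz '[[0,0,0],[0,0,0],[0,0,0],[0,0,0]]' --rot '[[0,0,0.02],[0,0,0.014],[0,0,0],[0,0,0]]' --hand '[-1,-1,-1,-1]'

```text
clock: 17.12
position: [0.5256, 0.1923, 0.0697]
ee_rot: [0.0, 0.754, 0.657, -0.0]
contact_force: [-2.2, -1.4, 7.6]
width: 0.043
gripper_force: 30.4
```

apply_moves --xyz '[[0,0,0],[0,0,0],[0,0,0],[0,0,0],[0,0,-0.05],[0,0,-0.1],[0,0,-0.15],[0,0,-0.15]]' --rot '[[0,0,0],[0,0,0],[0,0,0],[0,0,0],[0,0,0],[0,0,0],[0,0,0],[0,0,0]]' --hand '[0.7,0.7,0.7,0.7,0.7,0.7,0.7,0.7]'

```text
clock: 18.12
position: [0.5258, 0.1928, 0.2061]
ee_rot: [0.0, 0.754, 0.657, 0.0]
contact_force: [0.9, 0.1, 0.0]
width: 0.0727
gripper_force: 0.0
```

apply_moves --xyz '[[0,0,-0.15],[0,-0.15,0],[0,-0.18,0],[0,-0.18,0],[0,-0.1,0],[0,0,0],[0,0,0]]' --rot '[[0,0,0],[0,0,0],[0,0,0],[0,0,0],[0,0,0],[0,0,0],[0,0,0]]' --hand '[0.7,0.7,0.7,0.7,0.7,0.7,0.7]'

```text
clock: 19.0
position: [0.3456, 0.2178, 0.2496]
ee_rot: [0.001, 0.754, 0.657, 0.001]
contact_force: [0.2, -0.3, -0.0]
width: 0.0728
gripper_force: 0.0
```

```bash
python3 -c "
from h import *
snap('scene','s5');snap('top','t5');s=status.get_state();print(s['position'],s['contact_force'],s['width'],s['clock'])
g=lambda n,x,y,w,h,W=400,H=300:cv2.convertScaleAbs(cv2.resize(cv2.imread('pics/%s.png'%n)[y:y+h,x:x+w],(W,H),interpolation=3),alpha=1.8)
cv2.imwrite('pics/c6.png',np.vstack([np.hstack([g('s5',0,0,640,480),g('t5',0,0,640,480)]),np.hstack([g('s5',310,155,100,75),g('t5',190,225,100,75)])]))"
```

```text
[0.34588565 0.21765639 0.24905396] [ 1.54976642  0.02644912 -0.42106428] 0.07273296131697546 19.1
```

View pics/c6.png

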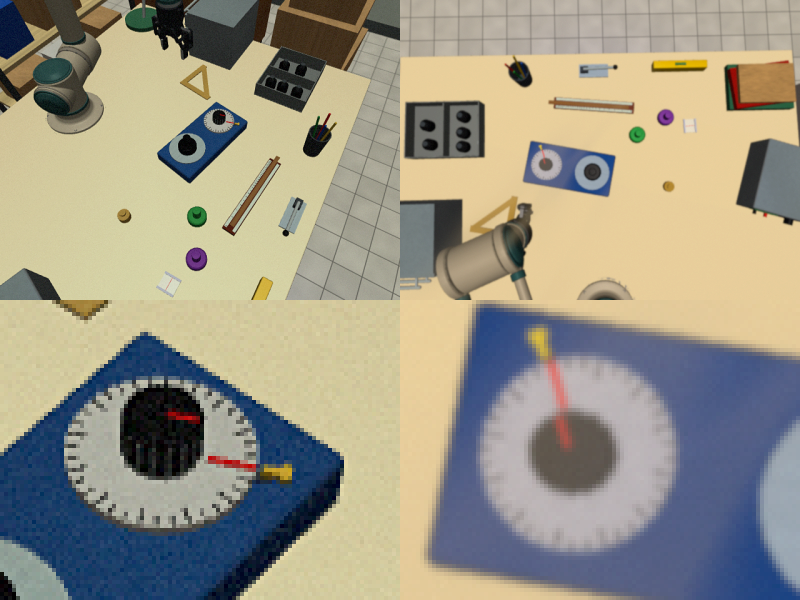

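In both views the red line ends at the pointer tip, at (546,358) in the top crop and (257,467) in the scene crop. The weight stands centred on the pan, the bystanders have not moved, and the arm is clear.

```bash
python3 -c "
from rig import job
print(job.sign_off())"
```

```text
the job is handed in; nothing more can be done
None
```

The black weight stands upright and released near the middle of the pan, the red zero line is within about 1 mm of the pointer tip by the final pictures, and the job is handed in; the sign-off gave no verdict.

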